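# Fit a hammer-head rod foot into the slotted bench rail

### The arm

A 6-joint arm with a two-finger parallel gripper is mounted at the origin on the work surface. World frame = base frame: x ahead of the robot, y to its left, z up, the work surface at z = 0. Lengths are in mm, angles in rad, forces in N, time in s.
With the tool pointing down it reaches from about 275 to 750 mm from the base axis. Payload 10.2 kg.
Tool frame: the origin (TCP) lies midway between the tips of the shut fingers; the grasp point (between the pads) lies 19 mm behind it (ctrl.grip_depth is the distance from the TCP to the grasp point, in mm); y points along the fingers, x is the direction in which the jaws open and shut, and the axes are right-handed (so a half turn about y gives the same grasp; the last joint's range is limited). The gripper opens to 85 mm and grips with 20 to 120 N. Pads are 22 mm wide; open, the fingers measure 114 mm over their backs; the gripper's body (76 mm by 85 mm) begins 54 mm behind the grasp point. The pads swing forward as they close: fully open they stand 13 mm farther back than shut.
Start: joints at [-1.468, 0.313, 1.498, -0, 1.331, -0.223], TCP at [168.022, -497.393, 231.294] pointing down, gripper open.
Joint ranges: [-2.94, 2.94], [-0.97, 2.17], [0.19, 2.56], [-1.23, 4.37], [0.02, 3.11], [-2.88, 2.88]. Speed limits (rad/s): [2.39, 2.39, 3.01, 3.14, 3.14, 3.14].

### API

Orientations are given as a unit quaternion [w, x, y, z].
In Python, from rig import ctrl gives the robot as it stands. The module is installed in compiled form; this text tells all that it offers.
- The arm moves only by the tool drive_tool, never from a script. Its arguments are lists of equal length, an entry for each row: "gripper": the closure, from 0 (fully open) to 1 (shut); "offset": the shift along the tool's x, y, z in m, a list of three; "turn": the turn about the tool's y in degrees. In form: {"gripper": [gripper, ...], "offset": [[tx, ty, tz], ...], "turn": [turn, ...]}. A call has 1 to 20 rows; each row shifts and turns the commanded pose from where the row before left it, along the tool's axes as they then stand; what a row does not reach is not made up. A row lasts 1/12 s, in which the tool goes at most 41.7 mm and 7.16 degrees, less where a joint would pass 70% of its speed; a pose out of reach is approached as far as the arm can. A call is refused whole if a number of a shift passes 0.0417 or a number of a turn 7.16, either way. A call with a gripper value outside its range is refused whole. The fingers move at their own pace and stop on an object; "force" is the grip in N (left out, the last holds). Time passes only in rows, so rows that do not move let the fingers close. It gives the time, the measured TCP pose, the force and the opening at its end, in the units of the state.
- ctrl.sense(): the state, without advancing time (a new reading comes with each control period).
- ctrl.capture(name): name is "scene" or "top" or "wrist"; returns (picture, depth): 420x560x3 uint8, red, green, blue; 420x560 float32, mm along the optical axis (not along the pixel's ray), 0 where there is no reading.
- ctrl.camera_params(name): a dict with "fovy" (degrees; the focal length in pixels is half the picture's height over the tangent of half this angle, whatever the lens; pixels are square), "cx", "cy" (the principal point, pixels), "view" (4x4, takes a point from world to camera coordinates); the wrist camera has in their place "tool_from_camera" (4x4, takes a point from camera to tool coordinates, whose origin is the TCP and whose axes are the tool frame's). Camera axes: x right, y down, z forward; pixel columns grow to the right and rows downward; lengths in mm; the calibration is good to about 2 mm. A picture is of the moment at which its call begins: read the wrist's pose just before it. camera_params takes no time and is no camera call.
- ctrl.finish_job(): hands the job in, once; it reports no verdict.
Trained networks look in the newest picture that a camera, given by its name, has taken for a name from the list of things; names that differ only in an ending like _2 or _b are one class to them, and where a whole thing is asked for, a point or a joint stands for the part that bears it (a point fixed in the world has none). Each returns a list of dicts, best first, with "score" (0 to 1); they miss things now and then, are a little off and sometimes report something else, mostly with a low value. They report only what shows in the picture. A call takes as long as a camera call. They do not tell look-alikes from the thing itself.
- ctrl.boxes_of(camera, query): "centre" ([x, y, z] in mm, in the coordinates of the camera as it stood for that picture, good to about 4 mm: the middle of the surface that is visible of it).
- ctrl.regions_of(camera, query): "mask" (420x560 bool, what is visible of it).
- ctrl.pinpoint(camera, query): "centre" ([x, y, z] in mm, in the coordinates of the camera as it stood for that picture, good to about 4 mm: a listed point, or the origin of a listed thing).
The state is a dict: "time_s": time; "joints": joint angles; "dq": joint speeds; "tau": joint torques, N m; "eef_pos": TCP position; "ee_rot": TCP orientation; "force": force on the tool from outside, world axes, zero at the start; "wrist_torque": the same for the moment, N m; "grip_width": opening from 0.0 (shut) to 1.0 (fully open).
Only numpy, scipy, OpenCV 4.12 (cv2) and the standard library are available. Lean on these libraries where they do the work, as an engineer would, in place of code of your own. Each camera call takes 0.05 s, during which the arm holds its last target.

### The job

Take the loose rod foot (flat rectangular grip, small round socket on top) out of its stand, put its hammer head down through the long slot of the bench rail, press it gently down against the sprung strip inside, give it a quarter turn so that the head catches under both lips of the slot, and let go, leaving it standing upright and held by the spring like the one already fitted. Feel for the slot with light touches rather than forcing the foot, do not lean the gripper on the rail, and leave the other things where they are.

Things in the scene. Friction and masses are not known exactly. Their poses are not given: they have to be found in the camera images.
- foot_mid (a point): Centre of the loose rod foot's black grip block, which is 16 mm (x) by 36 mm (y) by 36 mm high; pinch it across the 16 mm. z is up. The foot weighs 120 g, give or take 30 %. A steel rod socket 15 mm thick stands 14 mm up from the grip. It starts upright in one of the stand's three pockets; which one varies.
- foot_head (a point): Centre of the underside of the foot's steel hammer head, 46 mm below foot_mid. The head is 10 mm (x) by 26 mm (y) by 7 mm high, its long side along the grip's long side; above it a round neck 9 mm thick runs up to the grip, which begins 28 mm above this point. At the start this point is 16 mm above the table.
- stand: Fixed grey plastic stand, 70 mm (x) by 200 mm (y) by 30 mm high, origin at the centre of its underside. Three pockets 13.5 by 29.5 mm (long along y), 14 mm deep, at y = -65, 0 and 65 mm hold the rod foot and two plugs.
- rail: Steel base plate of the bench rail, 100 mm (x) by 260 mm (y) by 8 mm, fixed; origin at the centre of its underside, y along the slot, z up. On it stands an aluminium channel 41 mm wide, 240 mm long, parallel to it but a hidden 0 to 9 mm off its middle to either side (x), and raised a hidden 0 to 6 mm by packing. A like foot is already fitted at y = -95 mm, 60 mm tall; stay at y -20 to 90 mm.
- slot (a point): Nominal middle of the slot mouth, fixed to the base plate at y = 30 mm, 39 mm above rail's origin; axes as rail. The real slot top is 0 to 6 mm higher and up to 9 mm aside. The slot is 12 mm wide between two round-edged lips 5 mm thick, 33 mm wide inside. The rail is spoilt by more than 25 N from the foot or 15 N from the gripper; a touch of 5 N is safe.
- strip (a joint): How far the flat sprung strip inside the channel is pressed down (m). 0 at rest, its top then 9 mm below the channel's top, 4 mm below the lips' underside; hard stop at 0.0065. It takes 5.5 N to start and 0.9 N per mm more. The head can turn under the lips from 0.003 on (8 N), best at 0.0045 to 0.0055. A foot caught under the lips keeps it at about 0.003.
- plug_a: Loose blanking plug in the stand with a round knob 32 mm wide and 22 mm high, top 64 mm above the table; origin at its underside. Leave alone.
- plug_b: Loose blanking plug in the stand with a round knob 20 mm wide and 30 mm high, top 72 mm above the table; origin at its underside. Leave alone.
- vial_0: Amber vial, 44 mm wide, 75 mm high, origin at its underside. Leave alone.
- vial_1: Amber vial, 44 mm wide, 75 mm high, origin at its underside. Leave alone.
- vial_2: Amber vial, 44 mm wide, 75 mm high, origin at its underside. Leave alone.
- beaker: Small glass beaker, 72 mm wide, 95 mm high, origin at its underside. Leave alone.
- spanner: Steel spanner 150 mm long lying flat on the bench near the robot. Leave alone.
Mind the look-alikes: they are no part of the job. Leave any yellow look-alike of the part that bears foot_mid alone.

How it is judged (in metres and radians):
On the way, in this order (a step that is already met when the one before it is completed fails the run):
1. the head is down through the slot, long side along it, and presses the strip down by more than 2 mm (value of joint strip above 0.002 m and angle between the y axis of foot_mid and the y axis of rail, either way round below 0.35 rad), for 0.05 s.
2. the foot is turned crosswise (a quarter turn, within 15 degrees) while the strip is pressed (value of joint strip above 0.0015 m and angle between the y axis of foot_mid and the y axis of rail, either way round above 1.309 rad), for 0.1 s.
At the end, for the whole second after the job is handed in: The released foot is at rest in the rail, upright within 7 degrees, turned crosswise to the slot (a quarter turn within 15 degrees), within 14 mm of the rail's middle line and 120 mm of its middle along it, and caught under the lips so that the strip stays pressed down 1.8 to 5.5 mm (value of joint strip between 0.0018 and 0.0055 m and angle between the y axis of foot_mid and the y axis of rail, either way round above 1.309 rad and angle between foot_mid's own z axis and vertical below 0.12 rad and x of foot_mid in the frame of rail between -0.014 and 0.014 m and y of foot_mid in the frame of rail between -0.12 and 0.12 m and linear speed of foot below 0.02 m/s); the robot touches nothing.
It fails at once if the foot is forced against the rail with more than 25 N (contact force between foot and rail above 25 N).
It fails at once if the gripper leans on the rail with more than 15 N (contact force between any of the fingers, the arm and rail above 15 N).
It fails at once if another thing is moved by more than 25 mm (distance of any of plug_a, plug_b, vial_0, vial_1, vial_2, beaker, spanner from where it was at the start of the episode above 0.025 m).
It also fails if it takes over 72 s, if anything falls off the work surface, if the arm or the gripper's body presses on something with over 40 N, if the wrist force passes 120 N, or if a joint passes its speed limit or range.

## Working session

There is one attempt and no reset: what is moved stays moved. The work goes in short steps, Python scripts to look and compute and a tool call to move; the robot and the scene stay as the last step left them, time stands still between calls to the robot, and variables do not carry over. Pictures are saved under pics/ and viewed, and the job is handed in when it is done.

Besides the shell and the picture viewer there is one more tool, called after "Call:" as name(argument=value, ...), one argument or row to a line, values as JSON. drive_tool: Moves the arm, as the interface text tells. Its arguments: {"type":"object","properties":{"gripper":{"type":"array","items":{"type":"number"}},"offset":{"type":"array","items":{"type":"array","items":{"type":"number"}}},"turn":{"type":"array","items":{"type":"number"}},"force":{"type":"number"}},"required":["gripper","offset","turn"]}

```bash
mkdir -p pics
cat > h.py <<'E'
import numpy as np, cv2, json
from scipy.spatial.transform import Rotation as R
from rig import ctrl
def K(p): 
    f=210/np.tan(np.radians(p['fovy'])/2); return f,p['cx'],p['cy']
def tool(s=None):
    s=s or ctrl.sense(); T=np.eye(4); q=s['ee_rot']; T[:3,:3]=R.from_quat([q[1],q[2],q[3],q[0]]).as_matrix(); T[:3,3]=s['eef_pos']; return T
def c2w(name):
    p=ctrl.camera_params(name)
    if name=='wrist': return tool()@np.array(p['tool_from_camera'])
    return np.linalg.inv(np.array(p['view']))
def cloud(name,depth,T):
    p=ctrl.camera_params(name); f,cx,cy=K(p)
    v,u=np.mgrid[0:depth.shape[0],0:depth.shape[1]]
    P=np.stack([(u-cx)/f*depth,(v-cy)/f*depth,depth],-1)
    return P@T[:3,:3].T+T[:3,3]
def w(T,c): return T[:3,:3]@np.array(c)+T[:3,3]
def save(n,im): cv2.imwrite('pics/'+n+'.png',im[...,::-1])
def grab(name,n):
    T=c2w(name); im,d=ctrl.capture(name); save(n,im); np.savez('pics/'+n+'.npz',im=im,d=d,T=T,P=cloud(name,d,T)); return im,d,T
E
python3 - <<'E'
from h import *
s=ctrl.sense(); print(s)
for n in ['scene','top','wrist']:
    print(n,ctrl.camera_params(n)); grab(n,n+'0')
T=c2w('top')
for q in ['foot_mid','foot_head','stand','rail','slot','plug_a']:
    print(q,[(np.round(w(T,o['centre'])),round(o['score'],2)) for o in ctrl.pinpoint('top',q)])
print(ctrl.sense()['time_s'])
E
```

```text
{'time_s': 0.0, 'joints': array([-1.46841626e+00,  3.13450378e-01,  1.49845361e+00,  3.66775558e-05,
        1.33099331e+00, -2.23393926e-01]), 'dq': array([-1.99522534e-03,  1.52868424e-05,  2.88690003e-04,  7.05577092e-04,
       -8.37636657e-06,  3.18767809e-04]), 'tau': array([ 2.30512727e-03, -4.12254667e+01, -2.59751487e+01, -2.97939005e-05,
        4.03675731e-03,  4.57920251e-06]), 'eef_pos': array([ 167.99526692, -497.12186435,  230.72866307]), 'ee_rot': array([ 0.57481715, -0.57410988,  0.41259661, -0.41200379]), 'force': array([ 0.12429328,  0.35929304, -0.6024077 ]), 'wrist_torque': array([ 0.02072388,  0.02598667, -0.00057896]), 'grip_width': 1.0029426551630065}
scene {'fovy': 47.48968835947851, 'cx': 278.1236750458707, 'cy': 211.15231097232518, 'view': array([[ 4.74334556e-01,  8.80235960e-01,  1.38341819e-02,
        -3.27244486e+02],
       [ 6.88332289e-01, -3.61034743e-01, -6.29168160e-01,
        -3.45548505e+02],
       [-5.48821819e-01,  3.07958714e-01, -7.77146088e-01,
         1.19826557e+03],
       [ 0.00000000e+00,  0.00000000e+00,  0.00000000e+00,
         
[... 781 characters left out ...]
-01,
         8.44804828e+01],
       [ 0.00000000e+00,  0.00000000e+00,  0.00000000e+00,
         1.00000000e+00]])}
foot_mid [(array([400., 198.,  47.]), 0.68), (array([588., 161.,  47.]), 0.68), (array([399., 294.,  46.]), 0.66), (array([491., 233.,  63.]), 0.44)]
foot_head [(array([770., -82.,   3.]), 0.73), (array([401., 292.,  -2.]), 0.59), (array([401., 201.,  -1.]), 0.55), (array([492., 238.,  16.]), 0.47)]
stand [(array([494., 241.,  -3.]), 0.58), (array([489., 240.,  16.]), 0.4)]
rail [(array([ 531., -183.,   -1.]), 0.58), (array([771., -83.,   3.]), 0.58)]
slot [(array([ 525., -154.,   36.]), 0.78)]
plug_a [(array([494., 305.,  15.]), 0.73), (array([488., 178.,  19.]), 0.58)]
0.45
```

View pics/top0.png

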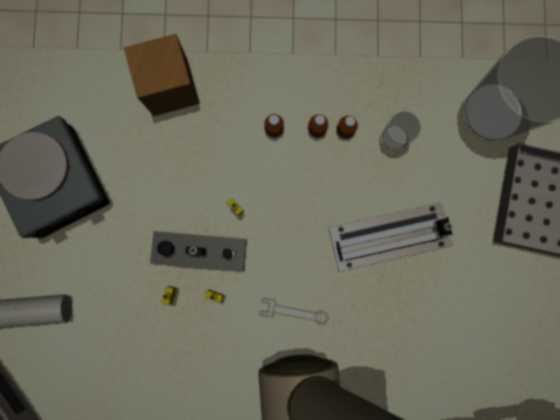

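View pics/scene0.png

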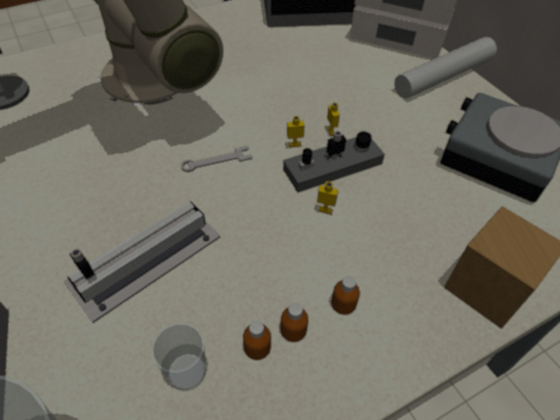

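View pics/wrist0.png

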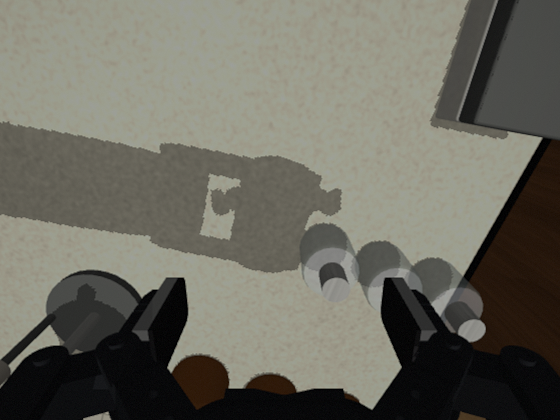

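Run:
```python
from h import *
t=np.load('pics/top0.npz'); s=np.load('pics/scene0.npz')
a=cv2.resize(t['im'][220:285,140:260],None,fx=4,fy=4,interpolation=cv2.INTER_CUBIC)
b=cv2.resize(s['im'][110:200,270:400],None,fx=4,fy=4,interpolation=cv2.INTER_CUBIC)
c=cv2.resize(t['im'][190:285,320:465],None,fx=4,fy=4,interpolation=cv2.INTER_CUBIC)
o=np.zeros((260+380,1100,3),np.uint8)
o[:260,:480]=a; o[:360,500:1020]=b
save('crop0',cv2.resize(o[:400],(800,290)));save('crop1',c)
P=t['P']; 
for v,u in [(250,195),(246,195),(250,165),(254,229),(250,212),(235,390),(250,390),(226,390),(227,447)]:
    print(v,u,np.round(P[v,u]))
for n,m in [('stand',(P[...,2]>20)&(P[...,2]<42)&(P[...,1]>100)&(P[...,1]<360)&(P[...,0]>430)&(P[...,0]<560))]:
    q=P[m][:,:2].astype(np.float32); print(n,len(q),cv2.minAreaRect(q),np.median(P[m][:,2]))
m=(P[...,2]>25)&(P[...,2]<60)&(P[...,1]<-50)&(P[...,1]>-360)&(P[...,0]>400)&(P[...,0]<650)
q=P[m][:,:2].astype(np.float32);print('chan',len(q),cv2.minAreaRect(q),np.percentile(P[m][:,2],[5,25,50,75,95]))
m=(P[...,2]>4)&(P[...,2]<60)&(P[...,1]<-50)&(P[...,1]>-360)&(P[...,0]>400)&(P[...,0]<650)
q=P[m][:,:2].astype(np.float32);print('base',len(q),cv2.minAreaRect(q))
```

```text
250 195 [492. 234.  93.]
246 195 [501. 245.  30.]
250 165 [491. 301.  63.]
254 229 [485. 168.  71.]
250 212 [493. 208.  29.]
235 390 [ 532. -172.   45.]
250 390 [ 500. -180.   11.]
226 390 [ 553. -180.   11.]
227 447 [ 546. -272.  110.]
stand 2617 ((492.1621398925781, 239.28775024414062), (200.62132263183594, 69.98060607910156), 86.14582061767578) 29.779248715584117
chan 1974 ((526.5198974609375, -182.31362915039062), (40.97364807128906, 246.74740600585938), 13.689253807067871) [32.30403681 36.53621925 42.17602568 43.93812257 45.93862971]
base 5137 ((524.47900390625, -204.808837890625), (245.3321533203125, 309.1139221191406), 0.33729538321495056)
```

View pics/crop0.png

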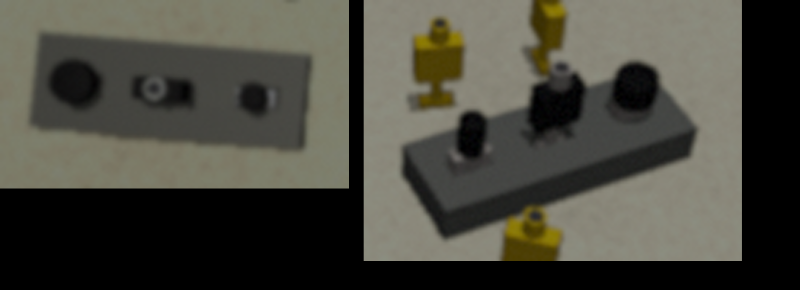

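View pics/crop1.png

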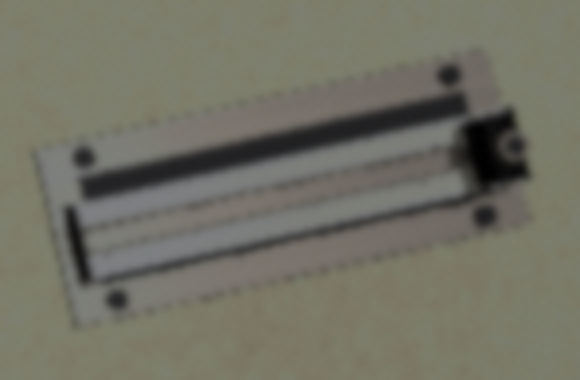

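Loose foot candidates in the top view: the black block in the stand's middle pocket (195,250) and three yellow ones at (235,208), (168,296) and (214,297). The black one, with its steel socket ring, fits the description. The neighbours at (165,248) and (229,254) are round-knob plugs. In the crop the channel sits off-centre on its base, and the fitted foot is at (447,227).

```bash
cat >> h.py <<'E'
def plan(tgt,psi=None):
    """tool-frame offset (m) after turning to psi (deg, world yaw of tool x)"""
    s=ctrl.sense(); T=tool(s); x=T[:3,0]; cur=np.degrees(np.arctan2(x[1],x[0]))
    ang=0
    if psi is not None: ang=-( (psi-cur+180)%360-180)   # turn about tool y (down)
    T2=T[:3,:3]@R.from_euler('y',ang,degrees=True).as_matrix()
    d=T2.T@(np.array(tgt)-T[:3,3])/1000
    print('t',round(s['time_s'],2),'pos',np.round(s['eef_pos'],2),'yaw',round(cur,2),'tilt',np.round(T[:3,1],4),'F',np.round(s['force'],2),'tq',np.round(s['wrist_torque'],2),'w',round(s['grip_width'],3),'j',np.round(s['joints'],2))
    print('turn',round(ang,2),'offset',np.round(d,4),'rows',np.ceil(np.abs(d).max()/0.04))
E
python3 - <<'E'
from h import *
print(np.round(tool(),3))
plan([525,-153,170],13.7); plan([525,-153,170],193.7); plan([492,234,150],-3.9)
E
```

```text
[[ 3.20000e-01  0.00000e+00  9.47000e-01  1.68030e+02]
 [-9.47000e-01  0.00000e+00  3.20000e-01 -4.97378e+02]
 [-0.00000e+00 -1.00000e+00  0.00000e+00  2.31241e+02]
 [ 0.00000e+00  0.00000e+00  0.00000e+00  1.00000e+00]]
t 0.45 pos [ 168.03 -497.38  231.24] yaw -71.33 tilt [ 0.e+00  1.e-04 -1.e+00] F [0.54 0.63 0.42] tq [ 0.02 -0.02 -0.01] w 0.997 j [-1.47  0.31  1.5   0.    1.33 -0.22]
turn -85.03 offset [0.4284 0.0613 0.25  ] rows 11.0
t 0.45 pos [ 168.03 -497.38  231.24] yaw -71.33 tilt [ 0.e+00  1.e-04 -1.e+00] F [0.54 0.63 0.42] tq [ 0.02 -0.02 -0.01] w 0.997 j [-1.47  0.31  1.5   0.    1.33 -0.22]
turn 94.97 offset [-0.4284  0.0613 -0.25  ] rows 11.0
t 0.45 pos [ 168.03 -497.38  231.24] yaw -71.33 tilt [ 0.e+00  1.e-04 -1.e+00] F [0.54 0.63 0.42] tq [ 0.02 -0.02 -0.01] w 0.997 j [-1.47  0.31  1.5   0.    1.33 -0.22]
turn -67.43 offset [0.2735 0.0813 0.7517] rows 19.0
```

Call:
drive_tool(
  gripper=[0, 0, 0, 0, 0, 0, 0, 0, 0, 0, 0, 0],
  offset=[
    [0, 0, 0],
    [0, 0, 0],
    [0, 0, 0],
    [0, 0, 0],
    [0, 0, 0],
    [0, 0, 0],
    [0, 0, 0],
    [0, 0, 0],
    [0, 0, 0],
    [0, 0, 0],
    [0, 0, 0],
    [0, 0, 0],
  ],
  turn=[-7.1, -7.1, -7.1, -7.1, -7.1, -7.1, -7.1, -7.1, -7.1, -7.1, -7.1, -7],
  force=60,
)

```text
time_s: 1.45
eef_pos: [168.0, -497.4, 231.3]
ee_rot: [0.702, -0.702, -0.087, 0.087]
force: [0.8, -0.1, -0.4]
grip_width: 0.998
```

Call:
drive_tool(
  gripper=[0, 0, 0, 0, 0, 0, 0, 0, 0, 0, 0, 0, 0, 0, 0, 0],
  offset=[
    [0.0286, 0, 0.0167],
    [0.0286, 0, 0.0167],
    [0.0286, 0, 0.0167],
    [0.0286, 0, 0.0167],
    [0.0286, 0, 0.0167],
    [0.0286, 0.006, 0.0167],
    [0.0286, 0.006, 0.0167],
    [0.0286, 0.006, 0.0167],
    [0.0286, 0.006, 0.0167],
    [0.0286, 0.006, 0.0167],
    [0.0286, 0.006, 0.0167],
    [0.0286, 0.006, 0.0167],
    [0.0286, 0.006, 0.0167],
    [0.0286, 0.006, 0.0167],
    [0.0286, 0.006, 0.0167],
    [0, 0, 0],
  ],
  turn=[0, 0, 0, 0, 0, 0, 0, 0, 0, 0, 0, 0, 0, 0, 0, 0],
)

```text
time_s: 2.78
eef_pos: [527.3, -148.2, 170.0]
ee_rot: [0.702, -0.701, -0.086, 0.086]
force: [-0.2, 0.5, -0.8]
grip_width: 1.002
```

Run:
```python
from h import *
plan([525,-153,170],13.7)
grab('wrist','w1')
plan([525,-153,170],13.7)
T=c2w('wrist')
for q in ['slot','rail']:
    print(q,[(np.round(w(T,o['centre']),1),round(o['score'],2)) for o in ctrl.pinpoint('wrist',q)])
```

```text
t 2.78 pos [ 527.32 -148.17  169.99] yaw 14.01 tilt [-6.0e-04  1.7e-03 -1.0e+00] F [-0.24  0.5  -0.81] tq [-0.    0.02 -0.01] w 1.002 j [-0.49  0.42  1.52  0.    1.21 -0.73]
turn 0.31 offset [-0.0034 -0.     -0.0041] rows 1.0
t 2.83 pos [ 526.02 -149.99  170.45] yaw 13.97 tilt [-1.e-03  8.e-04 -1.e+00] F [-0.6  -0.36 -0.55] tq [ 0.03 -0.   -0.04] w 1.0 j [-0.49  0.41  1.52  0.    1.21 -0.74]
turn 0.27 offset [-0.0017  0.0005 -0.0027] rows 1.0
slot [(array([ 521.5, -153.4,   41.6]), 0.78)]
rail [(array([ 532.7, -178.2,    5. ]), 0.88)]
```

View pics/w1.png

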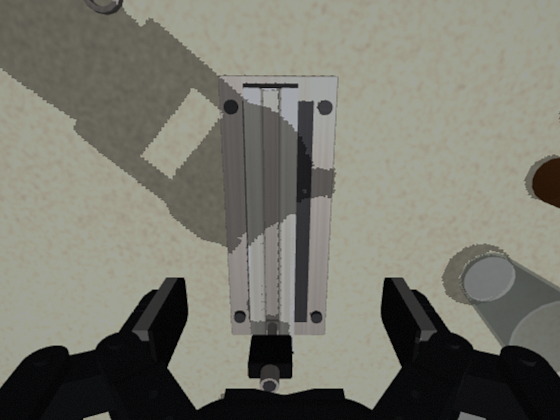

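The wrist picture shows the rail upright at columns 220-337, with the slot near column 272 running rows 88-330. The fitted foot is at (270,355). The arm was still settling, so I'll take a still picture and fit the edges.

Run:
```python
from h import *
plan([525,-153,170],13.7)
im,d,T=grab('wrist','w2')
plan([525,-153,170],13.7)
P=cloud('wrist',d,T)
for r in [130,170,210,250,280]:
    print(r,'z:',' '.join('%d'%round(z) for z in P[r,222:336:2,2]))
    print('   I:',' '.join('%d'%z for z in im[r,222:336:2].mean(-1)))
m=(P[...,2]>3)&(P[...,2]<14)&(P[...,1]<-40)&(P[...,1]>-330)
n,l,st,_=cv2.connectedComponentsWithStats(m.astype(np.uint8))
m=(P[...,2]>3)&(P[...,2]<60); m[335:]=0
n,l,st,_=cv2.connectedComponentsWithStats(m.astype(np.uint8)); k=1+st[1:,4].argmax(); print(st[k])
q=P[l==k][:,:2].astype(np.float32); print(cv2.minAreaRect(q))
```

```text
t 2.93 pos [ 524.9  -152.1   171.22] yaw 13.8 tilt [-4.e-04 -1.e-04 -1.e+00] F [-0.62 -0.98 -0.09] tq [ 0.04  0.03 -0.06] w 1.002 j [-0.5   0.41  1.52 -0.    1.21 -0.74]
turn 0.1 offset [-0.0001  0.0012 -0.0009] rows 1.0
t 2.98 pos [ 524.7  -152.62  171.46] yaw 13.74 tilt [-0.e+00 -3.e-04 -1.e+00] F [-0.24 -0.75  1.11] tq [0.04 0.01 0.01] w 0.997 j [-0.5   0.41  1.52 -0.    1.21 -0.74]
turn 0.04 offset [ 0.0002  0.0015 -0.0004] rows 1.0
130 z: -1 5 7 7 8 7 8 8 8 6 8 7 8 42 44 44 42 43 43 44 43 42 42 33 33 33 33 33 34 34 41 44 43 43 43 43 43 43 43 44 13 12 12 10 12 11 12 9 7 8 7 7 7 7 6 7 7
   I: 103 90 93 87 92 92 91 92 91 89 93 92 79 76 103 100 98 100 101 102 100 94 76 91 91 87 86 90 88 86 81 85 102 101 97 98 114 151 169 171 54 60 59 58 60 59 56 120 161 159 160 157 160 159 156 159 162
170 z: -1 -2 -1 9 9 7 7 7 7 7 8 7 7 11 44 45 43 43 43 43 44 43 42 33 33 34 36 32 34 34 41 43 43 42 42 42 42 43 45 11 12 13 13 12 12 11 12 9 7 7 8 7 9 7 7 8 8
   I: 97 98 86 90 85 90 91 89 91 89 87 91 91 63 90 97 93 95 95 97 97 94 83 78 85 85 82 86 81 85 79 87 99 98 93 95 95 96 96 77 30 30 31 30 30 30 3
[... 580 characters left out ...]
139 137 140 142 107 122 155 152 147 150 153 152 148 115 131 134 130 130 128 133 101 133 161 156 148 148 153 157 161 46 50 51 50 50 49 91 141 143 142 139 141 139 138 140 145 145 158
280 z: 0 -1 -1 0 -1 -2 8 7 7 8 7 7 6 8 7 11 43 43 43 42 42 42 43 41 33 34 35 34 34 35 40 43 44 44 43 43 43 42 12 12 13 13 12 12 11 8 7 7 7 6 7 7 7 6 -2 -1 0
   I: 155 152 153 151 151 134 133 133 136 137 137 135 135 135 137 72 165 158 147 146 150 151 148 120 127 129 128 125 125 128 77 135 160 153 147 147 152 160 124 47 50 48 50 51 45 129 140 138 133 136 136 133 137 138 122 159 158
[  221    71   120   264 27518]
((529.4221801757812, -179.48683166503906), (100.31785583496094, 260.46624755859375), 13.741835594177246)
```

Run:
```python
from h import *
z=np.load('pics/w2.npz'); P=z['P']; im=z['im'].astype(float).mean(-1)
yaw=np.radians(13.74); c=np.array([529.42,-179.49])
ex=np.array([np.cos(yaw),np.sin(yaw)]); ey=np.array([-np.sin(yaw),np.cos(yaw)])
X=(P[...,:2]-c)@ex; Y=(P[...,:2]-c)@ey; Z=P[...,2]
sel=(abs(Y)<100); sel[330:]=0
tab=(Z<3)&sel&(abs(X)<90); print('table z',np.median(Z[tab]), 'base z',np.median(Z[sel&(abs(X)<48)&(Z>3)&(Z<10)]))
ch=sel&(Z>39)&(abs(X)<40); print('top z',np.median(Z[ch]),len(Z[ch]))
st=sel&(Z>30)&(Z<38)&(abs(X)<25)
print('strip z',np.median(Z[st]))
for y0 in range(-80,100,20):
    b=sel&(abs(Y-y0)<10); lo,hi=np.percentile(X[b&ch],[1,99]); s=X[b&(Z>30)&(Z<38)&(X>lo+6)&(X<hi-6)]
    print(y0,'chan',round(lo,1),round(hi,1),'mid',round((lo+hi)/2,2),'strip vis',np.round(np.percentile(s,[2,98]),1) if len(s) else None, 'top',round(np.median(Z[b&ch]),1))
```

```text
table z -0.702172655574401 base z 7.309530322902333
top z 42.85643705904283 8420
strip z 33.83897765899209
-80 chan -24.9 15.3 mid -4.79 strip vis [-11.2   0.3] top 42.7
-60 chan -25.2 15.0 mid -5.1 strip vis [-11.    0.3] top 42.7
-40 chan -25.2 15.2 mid -5.02 strip vis [-10.7   0.3] top 42.7
-20 chan -25.0 15.3 mid -4.83 strip vis [-10.6   0.3] top 42.7
0 chan -25.3 15.0 mid -5.12 strip vis [-11.2   0.3] top 42.8
20 chan -40.0 15.4 mid -12.29 strip vis [-10.9   0.3] top 43.0
40 chan -40.0 15.1 mid -12.45 strip vis [-10.7   0.4] top 43.4
60 chan -25.1 14.9 mid -5.1 strip vis [-11.2   0.4] top 42.8
80 chan -25.3 15.3 mid -4.96 strip vis [-10.9   0.4] top 42.9
```

Run:
```python
from h import *
plan([492,236,190],-3.86)
```

```text
t 2.98 pos [ 524.7  -152.62  171.46] yaw 13.74 tilt [-0.e+00 -3.e-04 -1.e+00] F [-0.24 -0.75  1.11] tq [0.04 0.01 0.01] w 0.997 j [-0.5   0.41  1.52 -0.    1.21 -0.74]
turn 17.6 offset [-0.0588 -0.0186  0.3855] rows 10.0
```

Call:
drive_tool(
  gripper=[0, 0, 0, 0, 0, 0, 0, 0, 0, 0, 0, 0, 0, 0, 0, 0, 0, 0],
  offset=[
    [0, -0.0186, 0],
    [0, 0, 0],
    [0, 0, 0],
    [-0.0049, 0, 0.0321],
    [-0.0049, 0, 0.0321],
    [-0.0049, 0, 0.0321],
    [-0.0049, 0, 0.0321],
    [-0.0049, 0, 0.0321],
    [-0.0049, 0, 0.0321],
    [-0.0049, 0, 0.0321],
    [-0.0049, 0, 0.0321],
    [-0.0049, 0, 0.0321],
    [-0.0049, 0, 0.0321],
    [-0.0049, 0, 0.0321],
    [-0.0049, 0, 0.0324],
    [0, 0, 0],
    [0, 0, 0],
    [0, 0, 0],
  ],
  turn=[5.9, 5.9, 5.8, 0, 0, 0, 0, 0, 0, 0, 0, 0, 0, 0, 0, 0, 0, 0],
)

```text
time_s: 4.48
eef_pos: [492.5, 235.3, 190.1]
ee_rot: [-0.707, 0.707, -0.024, 0.024]
force: [-0.6, 0.7, 0.1]
grip_width: 0.998
```

Run:
```python
from h import *
plan([492,236,190],-3.86)
im,d,T=grab('wrist','w3')
plan([492,236,190],-3.86)
for q in ['foot_mid','stand','foot_head']:
    print(q,[(np.round(w(T,o['centre']),1),round(o['score'],2)) for o in ctrl.pinpoint('wrist',q)])
```

```text
t 4.48 pos [492.45 235.28 190.08] yaw -3.91 tilt [ 2.e-04 -3.e-04 -1.e+00] F [-0.58  0.65  0.07] tq [-0.06 -0.03  0.  ] w 0.998 j [ 0.23  0.39  1.5  -0.    1.25  0.3 ]
turn -0.05 offset [-0.0005  0.0001  0.0007] rows 1.0
t 4.53 pos [492.53 235.1  190.09] yaw -3.94 tilt [ 2.e-04 -2.e-04 -1.e+00] F [-0.99 -0.31 -0.8 ] tq [-0.    0.01  0.01] w 1.0 j [ 0.23  0.39  1.5  -0.    1.25  0.3 ]
turn -0.08 offset [-0.0006  0.0001  0.0009] rows 1.0
foot_mid [(array([488.2, 242.3,  65.4]), 0.8), (array([398.2, 295.9,  45.3]), 0.74), (array([583.7, 167.9,  46.3]), 0.67), (array([400.8, 202.1,  46.9]), 0.64)]
stand [(array([486.1, 244.2,  -2.6]), 0.95)]
foot_head [(array([396.3, 202.3,  -3. ]), 0.94), (array([394.3, 291. ,   1.1]), 0.85), (array([583.1, 167.9,  -1. ]), 0.74)]
```

View pics/w3.png

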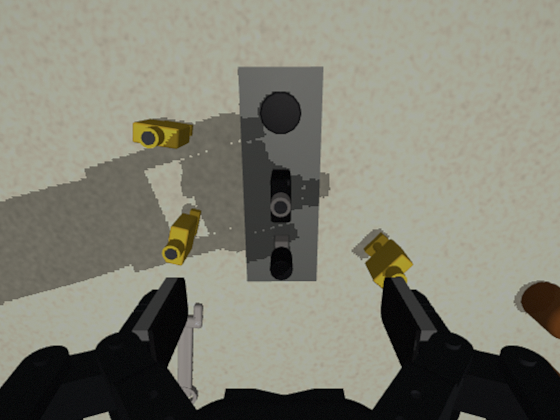

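The stand is upright at columns 238-322. Plug_a is at (280,112), the black foot at (281,190) with its socket at (281,207), and plug_b at (281,262). The yellow look-alikes stand outside the stand. Next I'll measure the block's axis.

Run:
```python
from h import *
z=np.load('pics/w3.npz'); P=z['P']; X,Y,Z=P[...,0],P[...,1],P[...,2]
print('table',np.median(Z[(Z<5)&(Z>-6)]))
m=(Z>24)&(Z<34)&(abs(X-492)<60)&(abs(Y-240)<120); m[300:]=0
q=P[m][:,:2].astype(np.float32); print('stand',cv2.minAreaRect(q),np.median(Z[m]))
reg=np.zeros_like(m); reg[150:232,255:305]=1
b=reg&(Z>74)&(Z<86); print('block top',b.sum(),np.median(Z[b]),cv2.minAreaRect(P[b][:,:2].astype(np.float32)))
b2=reg&(Z>88); print('socket',b2.sum(),np.percentile(Z[b2],[50,95]),P[b2][:,:2].mean(0),cv2.minAreaRect(P[b2][:,:2].astype(np.float32)))
vv,uu=np.nonzero(b); print(uu.min(),uu.max(),vv.min(),vv.max())
b3=reg&(Z>40); print('all',cv2.minAreaRect(P[b3][:,:2].astype(np.float32)))
s=np.load('pics/scene0.npz'); Q=s['P']; mm=(Q[...,2]>84)&(Q[...,2]<100)&(abs(Q[...,0]-492)<30)&(abs(Q[...,1]-235)<30)
print('scene cam socket',mm.sum(),Q[mm].mean(0),Q[mm][:,2].max())
s=np.load('pics/top0.npz'); Q=s['P']; mm=(Q[...,2]>84)&(Q[...,2]<100)&(abs(Q[...,0]-492)<30)&(abs(Q[...,1]-235)<30)
print('top cam socket',mm.sum(),Q[mm].mean(0),Q[mm][:,2].max())
save('w3crop',cv2.resize(z['im'][150:300,220:340],None,fx=5,fy=5,interpolation=cv2.INTER_CUBIC))
```

```text
table -0.6929141282457181
stand ((489.8858947753906, 241.60743713378906), (200.06224060058594, 70.1567153930664), 86.27072143554688) 29.354778500223574
block top 572 79.15275730869614 ((490.0992736816406, 241.96458435058594), (35.560035705566406, 15.933640480041504), 86.03823852539062)
socket 359 [93.5347664  95.02361909] [490.44745542 245.22705228] ((492.4486389160156, 277.1378173828125), (86.87640380859375, 14.12116813659668), 85.85630798339844)
270 290 177 221
all ((491.92913818359375, 272.3306884765625), (96.48193359375, 15.973186492919922), 86.35970306396484)
scene cam socket 60 [493.19830832 236.4685125   90.57725735] 94.48274514579907
top cam socket 49 [491.83693048 238.65439601  93.54116952] 97.1799416788964
```

View pics/w3crop.png

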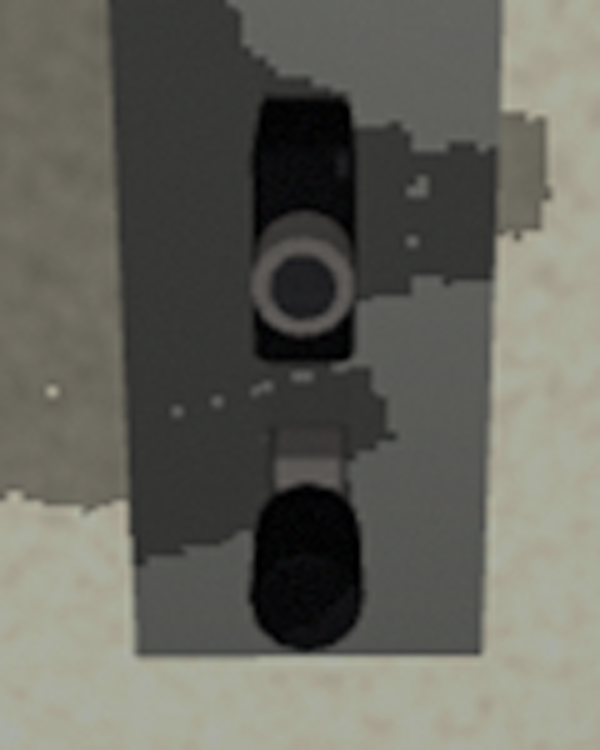

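Run:
```python
from h import *
plan([490.1,242,47],-3.85)
```

```text
t 4.68 pos [492.52 235.39 190.04] yaw -3.94 tilt [ 1.e-04 -0.e+00 -1.e+00] F [-0.41 -0.2   0.11] tq [0.06 0.02 0.01] w 1.0 j [ 0.23  0.39  1.5  -0.    1.25  0.3 ]
turn -0.09 offset [-0.0029  0.143   0.0064] rows 4.0
```

Call:
drive_tool(
  gripper=[0, 0, 0, 0, 0, 0, 0, 0, 0, 0, 0, 0, 0],
  offset=[
    [-0.0029, 0, 0.0064],
    [0, 0.018, 0],
    [0, 0.018, 0],
    [0, 0.018, 0],
    [0, 0.018, 0],
    [0, 0.018, 0],
    [0, 0.014, 0],
    [0, 0.012, 0],
    [0, 0.01, 0],
    [0, 0.009, 0],
    [0, 0.008, 0],
    [0, 0, 0],
    [0, 0, 0],
  ],
  turn=[-0.1, 0, 0, 0, 0, 0, 0, 0, 0, 0, 0, 0, 0],
)

```text
time_s: 5.77
eef_pos: [489.8, 243.2, 46.9]
ee_rot: [-0.707, 0.707, -0.023, 0.023]
force: [0.1, -0.8, 0.1]
grip_width: 1.004
```

Run:
```python
from h import *
plan([490.1,242,47],-3.85)
grab('wrist','w4')
```

```text
t 5.77 pos [489.75 243.19  46.89] yaw -3.73 tilt [-2.e-04 -0.e+00 -1.e+00] F [ 0.1  -0.84  0.08] tq [ 0.07 -0.04 -0.02] w 1.004 j [0.25 0.57 1.63 0.   0.93 0.31]
turn 0.12 offset [ 0.0004 -0.0001 -0.0012] rows 1.0
```

View pics/w4.png

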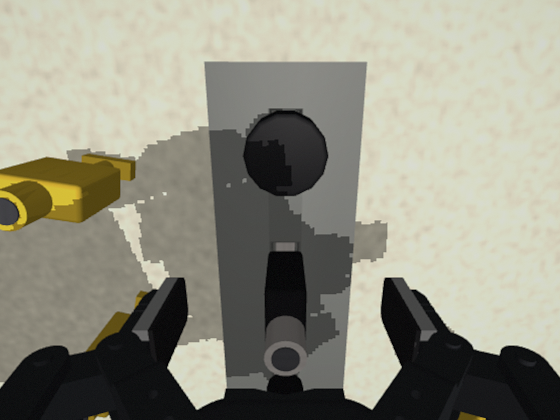

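The block at columns 265-306 stands midway between the fingers (columns 185 and 383), so I'll close the gripper.

Call:
drive_tool(
  gripper=[1, 1, 1, 1, 1, 1, 1, 1, 1, 1, 1, 1],
  offset=[
    [0, 0, -0.0012],
    [0, 0, 0],
    [0, 0, 0],
    [0, 0, 0],
    [0, 0, 0],
    [0, 0, 0],
    [0, 0, 0],
    [0, 0, 0],
    [0, 0, 0],
    [0, 0, 0],
    [0, 0, 0],
    [0, 0, 0],
  ],
  turn=[0, 0, 0, 0, 0, 0, 0, 0, 0, 0, 0, 0],
  force=70,
)

```text
time_s: 6.82
eef_pos: [489.8, 242.0, 47.1]
ee_rot: [0.707, -0.707, 0.023, -0.023]
force: [-0.1, 0.4, 4.9]
grip_width: 0.179
```

Run:
```python
from h import *
plan([490.1,242,47],-3.85)
```

```text
t 6.82 pos [489.8  242.03  47.13] yaw -3.73 tilt [ 4.e-04  2.e-04 -1.e+00] F [-0.11  0.42  4.9 ] tq [0.03 0.19 0.02] w 0.179 j [0.24 0.57 1.64 0.   0.93 0.31]
turn 0.12 offset [ 0.0003  0.0001 -0.    ] rows 1.0
```

Call:
drive_tool(
  gripper=[1, 1, 1, 1, 1, 1, 1, 1, 1, 1, 1, 1, 1, 1],
  offset=[
    [0, -0.003, 0],
    [0, -0.005, 0],
    [0, -0.007, 0],
    [0, -0.01, 0],
    [0, -0.013, 0],
    [0, -0.015, 0],
    [0, -0.017, 0],
    [0, -0.017, 0],
    [0, -0.017, 0],
    [0, -0.015, 0],
    [0, -0.01, 0],
    [0, 0, 0],
    [0, 0, 0],
    [0, 0, 0],
  ],
  turn=[0, 0, 0, 0, 0, 0, 0, 0, 0, 0, 0, 0, 0, 0],
)

```text
time_s: 7.98
eef_pos: [489.2, 241.8, 175.1]
ee_rot: [-0.707, 0.707, -0.024, 0.023]
force: [0.0, 0.1, -0.4]
grip_width: 0.171
```

Run:
```python
from h import *
plan([517.3,-151.6,176],13.74)
grab('wrist','w5')
s=[ctrl.sense()['force']]
for i in range(3): ctrl.capture('wrist'); s.append(ctrl.sense()['force'])
print(np.mean(s,0))
```

```text
t 7.98 pos [489.21 241.82 175.06] yaw -3.74 tilt [-1.5e-03 -4.0e-04 -1.0e+00] F [ 0.03  0.07 -0.4 ] tq [-0.03 -0.04  0.01] w 0.171 j [0.24 0.41 1.52 0.   1.22 0.31]
turn -17.48 offset [-0.0662 -0.0008 -0.3888] rows 10.0
[-0.31891641 -0.28552416 -0.96499375]
```

View pics/w5.png

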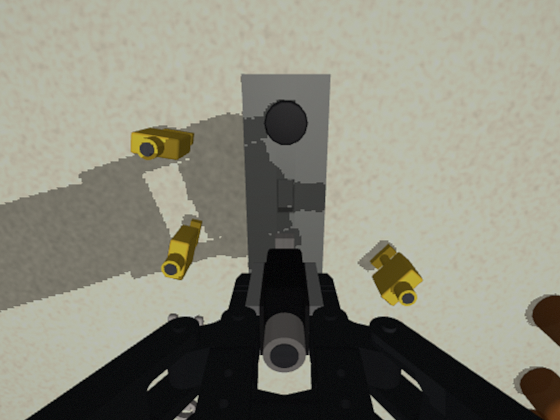

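The foot is held, with its block at (285,280). The grey patch at (285,243) may be the head, so I'll check its depth and fit both.

Run:
```python
from h import *
z=np.load('pics/w5.npz'); P=z['P']; T=z['T']; Q=(P-T[:3,3])@T[:3,:3]  # tool frame
for r in [232,236,240,244,248,252,258,265,275,285]:
    print(r,' '.join('%d/%d'%(Q[r,c,1],Q[r,c,2]) for c in range(262,312,4)))
# head: y tool about 19-? 
x,y,zz=Q[...,0],Q[...,1],Q[...,2]
reg=(abs(x)<20)&(abs(zz)<30)
h=reg&(y>15)&(y<40); print('head',h.sum(),np.percentile(x[h],[1,50,99]),np.percentile(y[h],[1,50,99]),np.percentile(zz[h],[1,50,99]))
b=reg&(y>-45)&(y<-30)&(zz<20); vv,uu=np.nonzero(b); print('blocktop',b.sum(),np.percentile(x[b],[1,50,99]),np.percentile(y[b],[1,50,99]),np.percentile(zz[b],[1,50,99]))
s=reg&(y<-48)&(y>-65); print('socket',s.sum(),x[s].mean(),np.percentile(y[s],[2,50]),zz[s].mean(),np.percentile(zz[s],[2,98]))
```

```text
232 20/311 20/310 20/310 20/311 20/312 20/311 20/311 20/311 20/311 20/311 20/313 20/311 20/311
236 23/312 23/311 23/312 23/312 13/182 14/183 14/184 14/184 23/312 23/312 23/311 23/313 23/312
240 27/312 27/313 27/313 27/313 16/181 16/183 15/181 16/182 27/313 27/314 27/313 27/313 27/312
244 31/315 31/314 31/316 31/315 18/181 18/182 18/182 18/183 31/312 31/315 31/315 31/315 31/315
248 35/316 35/317 17/157 17/157 17/158 17/157 17/157 17/157 17/157 35/316 35/316 35/316 35/317
252 39/316 39/317 19/154 19/154 19/154 18/153 19/154 19/154 19/154 19/155 39/316 39/317 39/317
258 44/318 21/152 20/148 21/149 20/148 20/147 20/147 20/147 20/147 20/148 45/320 45/319 45/319
265 24/151 23/143 23/143 22/142 22/141 22/141 22/141 23/142 22/142 22/142 23/145 24/152 24/152
275 27/145 26/136 25/134 25/135 25/135 25/135 25/134 25/133 25/133 25/136 25/135 27/143 27/142
285 29/136 28/128 27/127 27/127 28/127 28/128 28/128 28/128 28/129 28/127 28/128 29/135 29/136Traceback (most recent call last):
  File "<stdin>", line 8, in <module>
    return _quantile_unchecked(
        a, q, axis, out, overwrite_input, method, keepdims, weights)
    return _ureduce(a,
                    func=_quantile_ureduce_func,
    ...<5 lines>...
                    overwrite_input=overwrite_input,
                    method=method)
    r = func(a, **kwargs)
    result = _quantile(arr,
                       quantiles=q,
    ...<2 lines>...
                       out=out,
                       weights=wgt)
    slices_having_nans = np.isnan(arr[-1, ...])
                                  ~~~^^^^^^^^^
IndexError: index -1 is out of bounds for axis 0 with size 0
```

```bash
cat >> h.py <<'E'
def toolcloud(n):
    z=np.load('pics/'+n+'.npz'); d=z['d']
    return z['im'],cloud('wrist',d,np.array(ctrl.camera_params('wrist')['tool_from_camera'])),z['P']
E
python3 - <<'E'
from h import *
im,Q,P=toolcloud('w5')
x,y,zz=Q[...,0],Q[...,1],Q[...,2]
reg=(abs(x)<20)&(abs(zz)<30)
def st(n,m):
    if m.sum(): print(n,m.sum(),*[np.round(np.percentile(a[m],[1,50,99]),1) for a in (x,y,zz)])
st('head',reg&(y>8)&(y<40))
for r in range(236,300,5): print(r,' '.join('%d/%d'%(Q[r,c,1],Q[r,c,2]) for c in range(262,312,4)))
st('sock',reg&(y<-44)&(y>-65))
st('top',reg&(y>-42)&(y<-30))
E
```

```text
head 279 [-4.5  0.4  5.2] [23.6 25.2 31.4] [ 6.9 11.1 13. ]
236 146/-38 144/-38 145/-38 145/-38 26/12 26/12 27/12 27/12 146/-38 146/-38 144/-37 146/-38 145/-38
241 145/-43 145/-43 147/-44 146/-43 24/10 25/10 25/10 25/10 144/-43 145/-43 145/-43 144/-42 146/-43
246 144/-48 147/-49 145/-48 146/-48 24/7 24/7 25/7 25/7 145/-48 146/-48 146/-48 145/-48 144/-48
251 145/-53 146/-53 -1/17 -1/17 -1/17 -1/17 -1/17 0/16 -1/17 0/17 146/-53 145/-53 146/-53
256 145/-58 -2/15 -7/17 -6/17 -6/17 -6/17 -6/17 -6/17 -6/17 -5/16 146/-58 146/-58 145/-58
261 146/-64 -9/16 -11/17 -11/17 -12/18 -12/18 -11/17 -11/17 -11/17 -9/16 145/-63 146/-64 145/-63
266 -7/13 -15/16 -15/17 -15/17 -15/17 -16/17 -15/17 -15/17 -15/17 -16/17 -12/15 -7/12 -142/85
271 -11/12 -18/16 -20/17 -20/17 -20/17 -20/17 -20/17 -20/17 -19/17 -21/18 -18/16 -10/12 -11/12
276 -15/12 -23/16 -24/17 -22/16 -142/85 -23/16 -23/17 -23/17 -23/17 -23/17 -22/16 -16/13 -16/12
281 -20/13 -26/16 -27/17 -28/17 -28/17 -27/17 -27/17 -28/17 -26/16 -27/17 -26/16 -20/13 -19/12
286 -23/12 -30/16 -30/17 -30/16 -29/16 -30/17 -30/17 -30/17 -30/17 -30/16 -30/16 -22/12 -23/12
291 -27/13 -32/16 -32/15 -32/16 -32/15 -32/16 -32/15 -32/15 -32/15 -33/16 -31/15 -26/12 -27/13
296 -31/13 -31/13 -32/13 -32/13 -32/13 -32/14 -31/13 -32/13 -32/14 -33/14 -31/12 -30/12 -31/13
sock 4153 [-19.6   0.1  19.6] [-64.7 -47.5 -44.2] [-7.4 13.3 18.4]
top 3218 [-18.1   0.4  18.3] [-41.8 -33.9 -30.2] [-7.1  9.6 17.4]
```

Call:
drive_tool(
  gripper=[1, 1, 1, 1, 1, 1, 1, 1, 1, 1, 1, 1, 1, 1, 1, 1, 1, 1],
  offset=[
    [0, 0, 0],
    [0, 0, 0],
    [0, 0, 0],
    [-0.0047, 0, -0.0278],
    [-0.0047, 0, -0.0278],
    [-0.0047, 0, -0.0278],
    [-0.0047, 0, -0.0278],
    [-0.0047, 0, -0.0278],
    [-0.0047, 0, -0.0278],
    [-0.0047, 0, -0.0278],
    [-0.0047, 0, -0.0278],
    [-0.0047, 0, -0.0278],
    [-0.0047, 0, -0.0278],
    [-0.0047, 0, -0.0278],
    [-0.0047, 0, -0.0278],
    [-0.0047, 0, -0.0278],
    [-0.0047, 0, -0.0278],
    [0, 0, 0],
  ],
  turn=[-5.9, -5.9, -5.7, 0, 0, 0, 0, 0, 0, 0, 0, 0, 0, 0, 0, 0, 0, 0],
)

```text
time_s: 9.68
eef_pos: [518.3, -155.9, 175.4]
ee_rot: [-0.702, 0.703, 0.083, -0.084]
force: [-0.4, 0.5, -0.9]
grip_width: 0.172
```

Call:
drive_tool(
  gripper=[1, 1, 1, 1, 1, 1],
  offset=[
    [0, 0.015, 0],
    [0, 0.015, 0],
    [0, 0.01, 0],
    [0, 0, 0],
    [0, 0, 0],
    [0, 0, 0],
  ],
  turn=[0, 0, 0, 0, 0, 0],
)

```text
time_s: 10.18
eef_pos: [518.7, -151.6, 136.6]
ee_rot: [-0.702, 0.702, 0.085, -0.085]
force: [-0.5, -0.2, -1.1]
grip_width: 0.178
```

```bash
cat > meas.py <<'E'
from h import *
import sys
def slotmeas(n):
    im,Q,P=toolcloud(n)
    x,y,z=Q[...,0],Q[...,1],Q[...,2]
    reg=(abs(x)<20)&(abs(z)<30)
    h=reg&(y>20)&(y<33)
    if h.sum(): print('head x',np.round(np.percentile(x[h],[1,50,99]),2),'mid',np.percentile(x[h],[1,99]).mean(),'z',np.percentile(z[h],[1,99]),'y',np.percentile(y[h],[5,99]))
    c=np.array([529.42,-179.49]);yaw=np.radians(13.74); ex=np.array([np.cos(yaw),np.sin(yaw)]); ey=np.array([-ex[1],ex[0]])
    X=(P[...,:2]-c)@ex; Y=(P[...,:2]-c)@ey; Z=P[...,2]
    base=(Z>3)&(Z<11)&(abs(Y)<125)&(abs(X)<60); print('base z',np.median(Z[base]))
    ctr=[];
    for y0 in range(-85,115,8):
        b=(abs(Y-y0)<4)
        ch=b&(Z>39)&(Z<50)&(X>-27)&(X<18)
        s=X[b&(Z>30)&(Z<38)&(abs(X+5)<13)]
        if len(s)>20 and ch.sum()>40:
            p=np.percentile(X[ch],[1,99]); q=np.percentile(s,[3,97])
            if abs(p[1]-p[0]-40.3)<1.5 and abs(q[1]-q[0]-11.4)<1.5: ctr.append((y0,p.mean(),q.mean(),np.median(Z[ch]),np.median(Z[b&(Z>30)&(Z<38)&(abs(X+5)<4)])))
    ctr=np.array(ctr)
    if len(ctr)>3:
        print(len(ctr),'ys',ctr[0,0],ctr[-1,0],'chan mid fit',np.polyfit(ctr[:,0],ctr[:,1],1),'slot',np.polyfit(ctr[:,0],ctr[:,2],1),'medians',np.median(ctr[:,1:],0))
if __name__=='__main__':
    n=sys.argv[1]; plan([516.95,-151.65,80],13.74); grab('wrist',n); slotmeas(n); plan([516.95,-151.65,80],13.74)
E
python3 meas.py w6; python3 -c "
from meas import *
slotmeas('w2')"
```

```text
t 10.18 pos [ 518.74 -151.65  136.62] yaw 13.78 tilt [ 1.e-03 -5.e-04 -1.e+00] F [-0.52 -0.23 -1.1 ] tq [-0.01  0.03  0.01] w 0.178 j [-0.5   0.44  1.58  0.    1.12 -0.74]
turn 0.04 offset [-0.0018  0.0566  0.0005] rows 2.0
head x [-4.    0.85  5.67] mid 0.8357131189111477 z [ 6.68892719 12.83238138] y [23.91520931 31.57015618]
base z 7.36465608996815
13 ys 11.0 107.0 chan mid fit [ 8.51180846e-04 -4.92352302e+00] slot [-1.18138278e-03 -4.83217871e+00] medians [-4.96156642 -5.04030177 42.86159422 33.94508404]
t 10.23 pos [ 518.74 -151.72  136.74] yaw 13.78 tilt [ 1.2e-03 -7.0e-04 -1.0e+00] F [ 1.36  0.26 -0.  ] tq [0.   0.03 0.02] w 0.18 j [-0.5   0.44  1.58  0.    1.12 -0.74]
turn 0.04 offset [-0.0018  0.0567  0.0005] rows 2.0
base z 7.3316075192252015
25 ys -85.0 107.0 chan mid fit [-1.73319254e-04 -4.96126910e+00] slot [ 9.89222775e-04 -5.27422640e+00] medians [-4.95338655 -5.26599301 42.75632074 33.83500848]
```

View pics/w6.png

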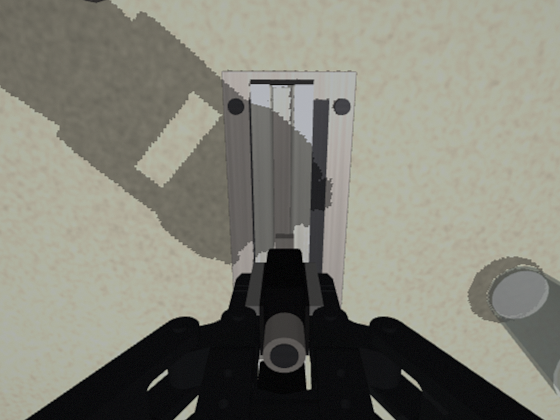

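The rail shows at columns 222-356 with the slot at about column 283. The held foot is just right of it, and its head peeks out at (285,237). I'll go down to 5 mm above the lips with a 2 mm shift.

Call:
drive_tool(
  gripper=[1, 1, 1, 1, 1, 1, 1, 1, 1],
  offset=[
    [-0.002, 0.01, 0],
    [0, 0.012, 0],
    [0, 0.012, 0],
    [0, 0.01, 0],
    [0, 0.008, 0],
    [0, 0.004, 0],
    [0, 0, 0],
    [0, 0, 0],
    [0, 0, 0],
  ],
  turn=[0, 0, 0, 0, 0, 0, 0, 0, 0],
)

```text
time_s: 10.98
eef_pos: [516.7, -152.3, 80.4]
ee_rot: [-0.702, 0.702, 0.085, -0.084]
force: [-0.2, 0.7, -0.9]
grip_width: 0.177
```

```bash
python3 meas.py w7
python3 - <<'E'
from h import *
z=np.load('pics/w7.npz')['im']; save('w7c',cv2.resize(z[180:300,215:355],None,fx=5,fy=5,interpolation=cv2.INTER_CUBIC))
E
```

```text
t 10.98 pos [ 516.73 -152.35   80.44] yaw 13.77 tilt [ 9.e-04 -5.e-04 -1.e+00] F [-0.18  0.69 -0.86] tq [-0.03 -0.01  0.  ] w 0.177 j [-0.5   0.51  1.64  0.    0.99 -0.74]
turn 0.03 offset [0.0004 0.0004 0.0006] rows 1.0
head x [-4.    0.85  5.68] mid 0.8360014904149091 z [ 6.64609668 12.83037727] y [23.93767809 31.80104208]
base z 7.401249173988333
10 ys 35.0 107.0 chan mid fit [ 7.04344987e-05 -4.78774087e+00] slot [ 2.90746771e-03 -5.01941603e+00] medians [-4.78974227 -4.79925323 42.89354485 33.98296745]
t 11.03 pos [ 516.74 -152.36   80.49] yaw 13.77 tilt [ 1.e-03 -6.e-04 -1.e+00] F [-0.34 -0.56 -0.19] tq [-0.   -0.03  0.01] w 0.175 j [-0.5   0.51  1.64  0.    0.99 -0.74]
turn 0.03 offset [0.0004 0.0005 0.0006] rows 1.0
```

View pics/w7c.png

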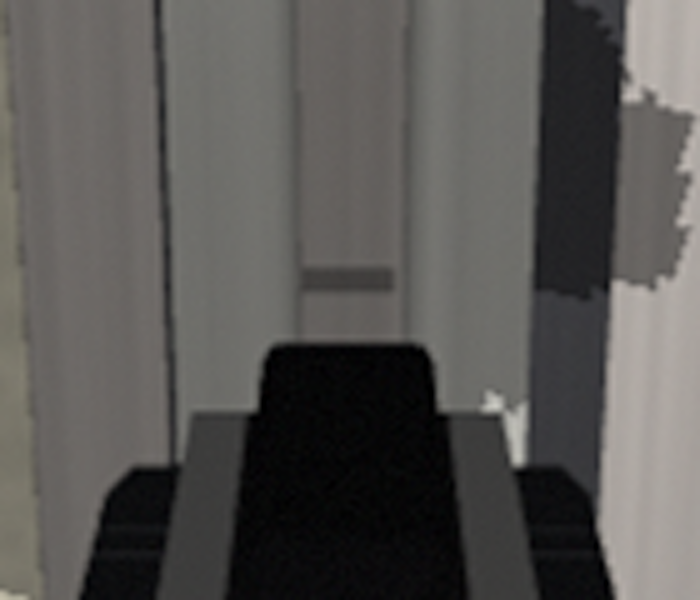

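The head (crop columns 302-393) sits about 0.4 mm left of the slot's middle (298-408). I'll shift by that and go down in small steps.

Call:
drive_tool(
  gripper=[1, 1, 1, 1, 1, 1],
  offset=[
    [0.0004, 0.002, 0],
    [0, 0.002, 0],
    [0, 0.001, 0],
    [0, 0.0005, 0],
    [0, 0, 0],
    [0, 0, 0],
  ],
  turn=[0, 0, 0, 0, 0, 0],
)

```text
time_s: 11.53
eef_pos: [516.8, -152.1, 74.4]
ee_rot: [-0.702, 0.702, 0.085, -0.085]
force: [-0.8, 0.5, 0.1]
grip_width: 0.18
```

Call:
drive_tool(
  gripper=[1, 1, 1, 1],
  offset=[
    [0, 0.0005, 0],
    [0, 0.0005, 0],
    [0, 0, 0],
    [0, 0, 0],
  ],
  turn=[0, 0, 0, 0],
)

```text
time_s: 11.87
eef_pos: [516.8, -152.1, 73.4]
ee_rot: [0.702, -0.702, -0.085, 0.085]
force: [0.2, -0.1, -1.6]
grip_width: 0.177
```

Call:
drive_tool(
  gripper=[1, 1, 1, 1],
  offset=[
    [0, 0.0005, 0],
    [0, 0.0005, 0],
    [0, 0, 0],
    [0, 0, 0],
  ],
  turn=[0, 0, 0, 0],
)

```text
time_s: 12.2
eef_pos: [516.8, -152.1, 72.4]
ee_rot: [0.702, -0.702, -0.085, 0.085]
force: [0.1, -0.8, -1.9]
grip_width: 0.175
```

Call:
drive_tool(
  gripper=[1, 1, 1, 1],
  offset=[
    [0, 0.0005, 0],
    [0, 0.0005, 0],
    [0, 0, 0],
    [0, 0, 0],
  ],
  turn=[0, 0, 0, 0],
)

```text
time_s: 12.53
eef_pos: [516.8, -152.1, 71.4]
ee_rot: [0.702, -0.702, -0.085, 0.085]
force: [-0.2, -0.2, -1.4]
grip_width: 0.175
```

```bash
python3 - <<'E'
from h import *
plan([516.8,-152.1,66],13.74)
s=[]
for i in range(3): ctrl.capture('wrist'); a=ctrl.sense(); s.append(np.r_[a['force'],a['wrist_torque']])
print(np.round(np.mean(s,0),2))
E
python3 meas.py w8
python3 - <<'E'
from h import *
z=np.load('pics/w8.npz')['im']; save('w8c',cv2.resize(z[180:300,215:355],None,fx=5,fy=5,interpolation=cv2.INTER_CUBIC))
E
```

```text
t 12.53 pos [ 516.78 -152.1    71.36] yaw 13.77 tilt [-1.e-04  0.e+00 -1.e+00] F [-0.15 -0.22 -1.43] tq [-0.02 -0.03  0.03] w 0.175 j [-0.5   0.52  1.64 -0.    0.98 -0.74]
turn 0.03 offset [ 0.      0.0054 -0.    ] rows 1.0
[-0.43  0.31 -0.56 -0.    0.02  0.01]
t 12.68 pos [ 516.82 -152.1    71.43] yaw 13.77 tilt [ 1.e-04 -0.e+00 -1.e+00] F [-1.02 -0.31 -0.99] tq [ 0.03 -0.    0.03] w 0.173 j [-0.5   0.52  1.64  0.    0.98 -0.74]
turn 0.03 offset [ 0.0002 -0.0086  0.0004] rows 1.0
head x [-19.29  -2.36  19.75] mid 0.23143476710245103 z [-6.93530257 29.77785871] y [25.34202694 30.8584753 ]
base z 7.4329379242714
10 ys 35.0 107.0 chan mid fit [ 3.56159341e-04 -4.81837788e+00] slot [-1.54722782e-03 -4.64948495e+00] medians [-4.7787023  -4.73361618 42.9280867          nan]
t 12.73 pos [ 516.8  -152.11   71.43] yaw 13.76 tilt [ 0.  0. -1.] F [-0.36 -0.46 -0.7 ] tq [ 0.01 -0.02  0.03] w 0.179 j [-0.5   0.52  1.64  0.    0.98 -0.74]
turn 0.02 offset [ 0.0003 -0.0086  0.0004] rows 1.0
  return _methods._mean(a, axis=axis, dtype=dtype,
  ret = ret.dtype.type(ret / rcount)
```

View pics/w8c.png

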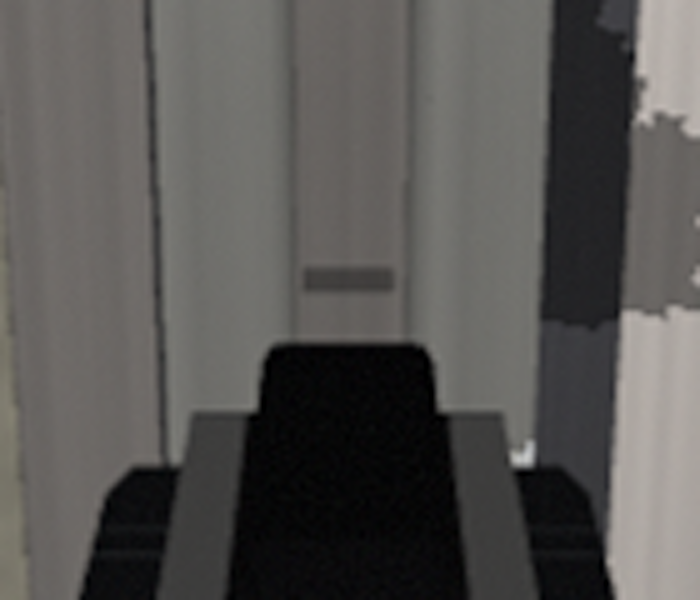

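The head (crop columns 303-394) is centred in the slot (297-408). Its underside is at about z 40, below the channel top at 43.5, with no force, so it is in the slot. Next I'll go down to the strip.

Call:
drive_tool(
  gripper=[1, 1, 1, 1, 1, 1, 1],
  offset=[
    [0, 0.001, 0],
    [0, 0.001, 0],
    [0, 0.001, 0],
    [0, 0.0005, 0],
    [0, 0.0005, 0],
    [0, 0, 0],
    [0, 0, 0],
  ],
  turn=[0, 0, 0, 0, 0, 0, 0],
)

```text
time_s: 13.32
eef_pos: [516.8, -152.1, 67.4]
ee_rot: [0.702, -0.702, -0.085, 0.085]
force: [0.1, 0.1, -0.7]
grip_width: 0.178
```

Call:
drive_tool(
  gripper=[1, 1, 1, 1],
  offset=[
    [0, 0.0005, 0],
    [0, 0.0005, 0],
    [0, 0, 0],
    [0, 0, 0],
  ],
  turn=[0, 0, 0, 0],
)

```text
time_s: 13.65
eef_pos: [516.8, -152.1, 66.4]
ee_rot: [0.702, -0.702, -0.085, 0.085]
force: [-0.2, 1.2, -0.9]
grip_width: 0.176
```

Call:
drive_tool(
  gripper=[1, 1, 1, 1],
  offset=[
    [0, 0.0005, 0],
    [0, 0.0005, 0],
    [0, 0, 0],
    [0, 0, 0],
  ],
  turn=[0, 0, 0, 0],
)

```text
time_s: 13.98
eef_pos: [516.9, -152.1, 65.6]
ee_rot: [-0.702, 0.702, 0.085, -0.085]
force: [-1.3, 1.5, 3.2]
grip_width: 0.18
```

Call:
drive_tool(
  gripper=[1, 1, 1, 1],
  offset=[
    [0, 0.0005, 0],
    [0, 0.0005, 0],
    [0, 0, 0],
    [0, 0, 0],
  ],
  turn=[0, 0, 0, 0],
)

```text
time_s: 14.32
eef_pos: [516.9, -152.1, 64.6]
ee_rot: [-0.702, 0.702, 0.085, -0.085]
force: [-1.4, 0.9, 5.2]
grip_width: 0.177
```

Call:
drive_tool(
  gripper=[1, 1, 1, 1],
  offset=[
    [0, 0.0005, 0],
    [0, 0.0005, 0],
    [0, 0, 0],
    [0, 0, 0],
  ],
  turn=[0, 0, 0, 0],
)

```text
time_s: 14.65
eef_pos: [516.9, -152.1, 63.6]
ee_rot: [-0.702, 0.702, 0.085, -0.085]
force: [-1.6, 0.6, 5.6]
grip_width: 0.179
```

```bash
cat > f.py <<'E'
from h import *
s=[]
for i in range(4): ctrl.capture('wrist'); a=ctrl.sense(); s.append(np.r_[a['force'],a['wrist_torque'],a['eef_pos']])
print(np.round(np.mean(s,0),2)); plan([516.8,-152.1,61],13.74)
E
python3 f.py
```

```text
[-1.5300e+00  1.0300e+00  5.9300e+00  1.4000e-01  3.4000e-01 -1.0000e-02
  5.1688e+02 -1.5214e+02  6.3620e+01]
t 14.85 pos [ 516.89 -152.14   63.63] yaw 13.77 tilt [ 2.e-04 -1.e-04 -1.e+00] F [-1.42  1.3   5.66] tq [ 0.15  0.34 -0.02] w 0.178 j [-0.5   0.53  1.65 -0.    0.96 -0.74]
turn 0.03 offset [-0.0001  0.0026  0.0001] rows 1.0
```

Call:
drive_tool(
  gripper=[1, 1, 1, 1, 1],
  offset=[
    [0, 0.0005, 0],
    [0, 0.0005, 0],
    [0, 0.0005, 0],
    [0, 0, 0],
    [0, 0, 0],
  ],
  turn=[0, 0, 0, 0, 0],
)

```text
time_s: 15.27
eef_pos: [516.9, -152.2, 62.3]
ee_rot: [-0.702, 0.702, 0.085, -0.085]
force: [-2.4, 1.1, 7.5]
grip_width: 0.179
```

Call:
drive_tool(
  gripper=[1, 1, 1, 1, 1],
  offset=[
    [0, 0.0005, 0],
    [0, 0.0005, 0],
    [0, 0.0003, 0],
    [0, 0, 0],
    [0, 0, 0],
  ],
  turn=[0, 0, 0, 0, 0],
)

```text
time_s: 15.68
eef_pos: [516.9, -152.1, 61.0]
ee_rot: [-0.702, 0.702, 0.085, -0.085]
force: [-2.9, 1.2, 7.8]
grip_width: 0.176
```

```bash
python3 f.py; python3 meas.py w9 2>/dev/null
```

```text
[-3.0700e+00  1.1100e+00  8.1800e+00  2.0000e-01  5.2000e-01 -3.0000e-02
  5.1691e+02 -1.5215e+02  6.1050e+01]
t 15.88 pos [ 516.89 -152.14   61.04] yaw 13.77 tilt [ 3.e-04 -2.e-04 -1.e+00] F [-3.2   1.05  7.59] tq [ 0.23  0.53 -0.05] w 0.178 j [-0.5   0.54  1.65 -0.    0.95 -0.74]
turn 0.03 offset [-0.0001  0.      0.0001] rows 1.0
t 15.88 pos [ 516.89 -152.14   61.04] yaw 13.77 tilt [ 3.e-04 -2.e-04 -1.e+00] F [-3.2   1.05  7.59] tq [ 0.23  0.53 -0.05] w 0.178 j [-0.5   0.54  1.65 -0.    0.95 -0.74]
turn 0.03 offset [ 0.0002 -0.019   0.0005] rows 1.0
head x [-5.27  0.85  7.23] mid 0.9836483164127752 z [ 4.84385425 29.63543195] y [24.05785188 32.78668661]
base z 7.3797864440610965
9 ys 35.0 107.0 chan mid fit [ 7.25600223e-04 -4.86173027e+00] slot [-9.60930584e-04 -4.71624929e+00] medians [-4.80963959 -4.75606185 42.88110199 30.30025767]
t 15.93 pos [ 516.91 -152.15   61.04] yaw 13.77 tilt [ 3.e-04 -2.e-04 -1.e+00] F [-3.13  1.07  7.46] tq [ 0.15  0.48 -0.02] w 0.177 j [-0.5   0.54  1.65 -0.    0.95 -0.74]
turn 0.03 offset [ 0.0002 -0.019   0.0005] rows 1.0
```

View pics/w9.png

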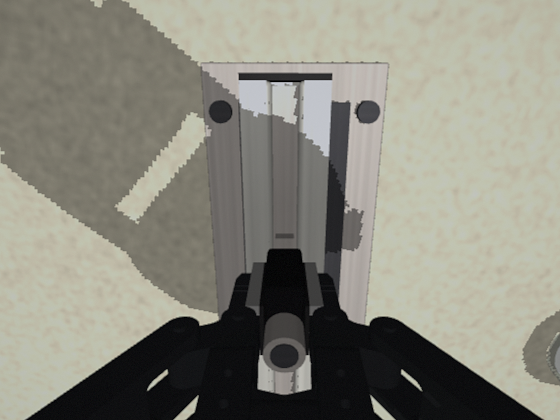

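Call:
drive_tool(
  gripper=[1, 1, 1, 1, 1],
  offset=[
    [-0.0003, 0, 0],
    [0, 0.0005, 0],
    [0, 0.0005, 0],
    [0, 0, 0],
    [0, 0, 0],
  ],
  turn=[0, 0, 0, 0, 0],
)

```text
time_s: 16.35
eef_pos: [516.9, -152.2, 60.2]
ee_rot: [-0.702, 0.702, 0.085, -0.084]
force: [-1.6, 2.2, 8.9]
grip_width: 0.176
```

```bash
python3 f.py
```

```text
[-1.6400e+00  2.0800e+00  8.9300e+00  3.6000e-01  3.4000e-01 -1.0000e-02
  5.1687e+02 -1.5217e+02  6.0200e+01]
t 16.55 pos [ 516.87 -152.18   60.21] yaw 13.77 tilt [ 1.e-03 -2.e-04 -1.e+00] F [-1.09  1.88  8.74] tq [0.34 0.36 0.04] w 0.176 j [-0.5   0.54  1.65  0.    0.95 -0.74]
turn 0.03 offset [-0.0001 -0.0008  0.0001] rows 1.0
```

Call:
drive_tool(
  gripper=[1, 1, 1, 1, 1],
  offset=[
    [0, 0, 0],
    [0, 0, 0],
    [0, 0, 0],
    [0, 0, 0],
    [0, 0, 0],
  ],
  turn=[4, 5, 5, 5, 0],
)

```text
time_s: 16.97
eef_pos: [517.4, -152.7, 60.5]
ee_rot: [-0.706, 0.707, -0.033, 0.035]
force: [-0.3, -0.2, 9.0]
grip_width: 0.179
```

```bash
python3 f.py
```

```text
[ 5.2000e-01 -7.0000e-02  8.7300e+00 -3.0000e-02  1.0000e-02 -3.0000e-02
  5.1742e+02 -1.5269e+02  6.0510e+01]
t 17.17 pos [ 517.38 -152.67   60.47] yaw -5.24 tilt [ 0.0026 -0.0014 -1.    ] F [ 0.38 -0.23  9.77] tq [-0.06  0.01 -0.01] w 0.175 j [-0.5   0.54  1.65  0.    0.95 -0.41]
turn -18.98 offset [-0.0004 -0.0005  0.0007] rows 1.0
```

Call:
drive_tool(
  gripper=[1, 1, 1, 1, 1, 1, 1],
  offset=[
    [0, 0, 0],
    [0, 0, 0],
    [0, 0, 0],
    [0, 0, 0],
    [0, 0, 0],
    [0, 0, 0],
    [0, 0, 0],
  ],
  turn=[6, 6, 6, 6, 6, 6, 0],
)

```text
time_s: 17.75
eef_pos: [517.5, -152.7, 60.6]
ee_rot: [-0.661, 0.661, -0.25, 0.252]
force: [0.3, 0.4, 8.5]
grip_width: 0.179
```

```bash
python3 f.py
```

```text
[ 8.0000e-01 -1.9000e-01  8.6100e+00 -1.0000e-02 -8.0000e-02 -2.0000e-02
  5.1754e+02 -1.5273e+02  6.0570e+01]
t 17.95 pos [ 517.54 -152.72   60.57] yaw -41.24 tilt [ 0.003  -0.0015 -1.    ] F [ 1.65 -0.72  8.25] tq [-0.   -0.07  0.02] w 0.181 j [-0.5   0.54  1.65  0.    0.95  0.22]
turn -54.98 offset [-0.0006 -0.0004  0.0008] rows 1.0
```

Call:
drive_tool(
  gripper=[1, 1, 1, 1, 1, 1, 1, 1, 1],
  offset=[
    [0, 0, 0],
    [0, 0, 0],
    [0, 0, 0],
    [0, 0, 0],
    [0, 0, 0],
    [0, 0, 0],
    [0, 0, 0],
    [0, 0, 0],
    [0, 0, 0],
  ],
  turn=[5, 5, 5, 5, 5, 5, 5, 0, 0],
)

```text
time_s: 18.7
eef_pos: [517.9, -152.9, 60.7]
ee_rot: [0.557, -0.556, 0.435, -0.438]
force: [1.6, -0.0, 8.5]
grip_width: 0.175
```

```bash
python3 f.py
python3 - <<'E'
from h import *
grab('wrist','w10'); im,Q,P=toolcloud('w10')
grab('scene','s10'); z=np.load('pics/s10.npz')['im']; save('s10c',cv2.resize(z[150:330,50:290],None,fx=3,fy=3,interpolation=cv2.INTER_CUBIC))
E
```

```text
[ 1.8500e+00 -3.3000e-01  8.6500e+00 -8.0000e-02 -3.1000e-01 -2.0000e-02
  5.1791e+02 -1.5289e+02  6.0740e+01]
t 18.9 pos [ 517.9  -152.89   60.72] yaw -76.25 tilt [ 0.004  -0.0019 -1.    ] F [ 2.19 -0.74  9.08] tq [-0.11 -0.29 -0.05] w 0.178 j [-0.5   0.54  1.65  0.    0.95  0.83]
turn -89.99 offset [-0.0009 -0.0003  0.001 ] rows 1.0
```

View pics/w10.png

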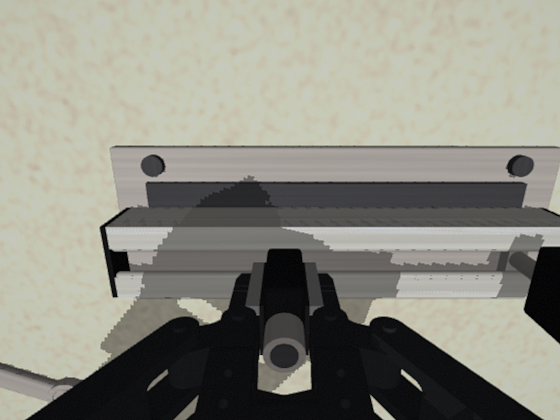

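View pics/s10c.png

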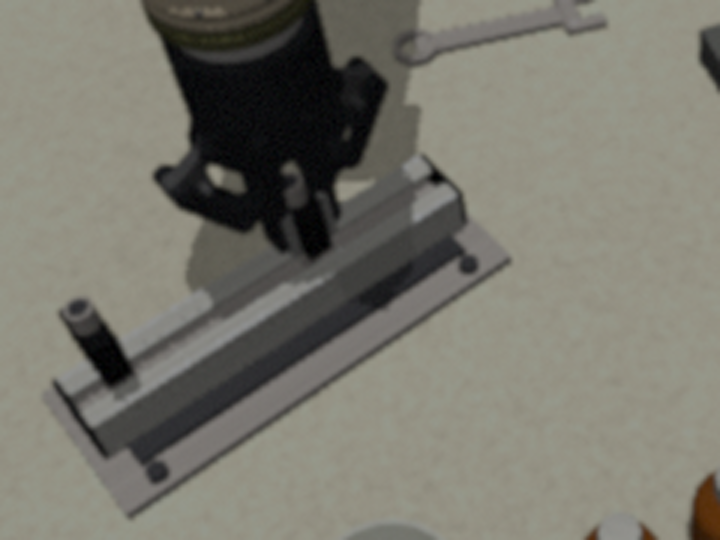

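The foot is crosswise in both views, with its block at wrist (285,300), parallel to the fitted foot. I'll ease it up so the head settles under the lips before opening.

Call:
drive_tool(
  gripper=[1, 1, 1, 1, 1],
  offset=[
    [0, -0.0005, 0],
    [0, -0.0005, 0],
    [0, -0.0005, 0],
    [0, 0, 0],
    [0, 0, 0],
  ],
  turn=[0, 0, 0, 0, 0],
)

```text
time_s: 19.42
eef_pos: [517.9, -152.9, 62.1]
ee_rot: [0.557, -0.556, 0.435, -0.438]
force: [3.6, -0.1, 6.4]
grip_width: 0.18
```

Call:
drive_tool(
  gripper=[1, 1, 1, 1],
  offset=[
    [0, -0.0003, 0],
    [0, -0.0003, 0],
    [0, 0, 0],
    [0, 0, 0],
  ],
  turn=[0, 0, 0, 0],
)

```text
time_s: 19.75
eef_pos: [517.9, -152.9, 62.6]
ee_rot: [0.557, -0.556, 0.435, -0.438]
force: [3.3, 0.4, 5.9]
grip_width: 0.176
```

```bash
python3 f.py
```

```text
[ 3.0000e+00 -3.6000e-01  6.4400e+00 -1.4000e-01 -4.6000e-01 -1.0000e-02
  5.1788e+02 -1.5287e+02  6.2610e+01]
t 19.95 pos [ 517.88 -152.87   62.6 ] yaw -76.24 tilt [ 0.0039 -0.0019 -1.    ] F [2.84 0.41 6.47] tq [-0.16 -0.44 -0.  ] w 0.17 j [-0.5   0.54  1.65  0.    0.95  0.83]
turn -89.98 offset [-0.0009  0.0016  0.001 ] rows 1.0
```

Call:
drive_tool(
  gripper=[1, 1, 1, 1],
  offset=[
    [0, -0.0002, 0.0003],
    [0, -0.0002, 0.0003],
    [0, 0, 0],
    [0, 0, 0],
  ],
  turn=[0, 0, 0, 0],
)

```text
time_s: 20.28
eef_pos: [517.9, -152.8, 62.6]
ee_rot: [0.556, -0.556, 0.435, -0.438]
force: [2.5, -3.2, 6.2]
grip_width: 0.173
```

```bash
python3 f.py
```

```text
[ 2.3300e+00 -2.9400e+00  5.3000e+00 -6.1000e-01 -4.6000e-01  0.0000e+00
  5.1793e+02 -1.5276e+02  6.2650e+01]
t 20.48 pos [ 517.93 -152.78   62.65] yaw -76.24 tilt [ 0.0025 -0.0017 -1.    ] F [ 2.53 -3.34  5.3 ] tq [-0.6  -0.45  0.03] w 0.179 j [-0.5   0.54  1.65 -0.    0.95  0.83]
turn -89.98 offset [-0.0009  0.0016  0.0009] rows 1.0
```

The height has stopped rising while the force drops, so the head is against the lips. Opening now.

Call:
drive_tool(
  gripper=[0.9, 0.8, 0.7, 0.6, 0.5, 0.4, 0.3, 0.2, 0.1, 0, 0, 0, 0, 0],
  offset=[
    [0, 0, 0],
    [0, 0, 0],
    [0, 0, 0],
    [0, 0, 0],
    [0, 0, 0],
    [0, 0, 0],
    [0, 0, 0],
    [0, 0, 0],
    [0, 0, 0],
    [0, 0, 0],
    [0, 0, 0],
    [0, 0, 0],
    [0, 0, 0],
    [0, 0, 0],
  ],
  turn=[0, 0, 0, 0, 0, 0, 0, 0, 0, 0, 0, 0, 0, 0],
)

```text
time_s: 21.65
eef_pos: [517.1, -152.1, 62.1]
ee_rot: [-0.556, 0.556, -0.436, 0.436]
force: [-0.4, -0.3, -0.3]
grip_width: 1.002
```

```bash
python3 f.py
python3 - <<'E'
from h import *
grab('wrist','w11')
E
```

```text
[ 5.3000e-01  1.9000e-01  2.6000e-01 -1.0000e-02 -2.0000e-02 -0.0000e+00
  5.1708e+02 -1.5204e+02  6.2100e+01]
t 21.85 pos [ 517.07 -152.02   62.09] yaw -76.23 tilt [-0. -0. -1.] F [ 0.8   1.31 -0.33] tq [-0.03 -0.02 -0.  ] w 1.0 j [-0.5   0.54  1.65 -0.    0.96  0.83]
turn -89.97 offset [-0.0003  0.0011 -0.    ] rows 1.0
```

View pics/w11.png

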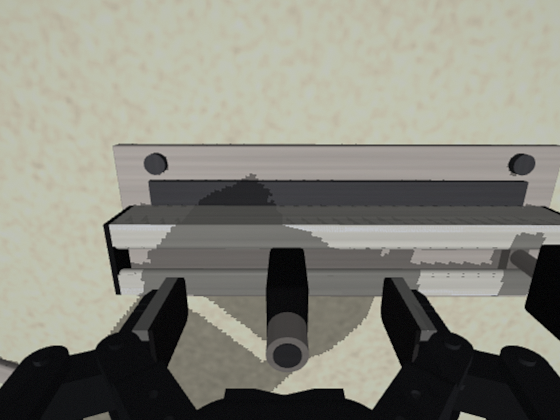

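The foot stands free between the open fingers, with its block at (287,290). I'll back straight up and check.

Call:
drive_tool(
  gripper=[0, 0, 0, 0, 0, 0, 0, 0, 0, 0, 0, 0, 0, 0],
  offset=[
    [0, -0.005, 0],
    [0, -0.01, 0],
    [0, -0.012, 0],
    [0, -0.013, 0],
    [0, -0.015, 0],
    [0, -0.015, 0],
    [0, -0.015, 0],
    [0, -0.015, 0],
    [0, -0.015, 0],
    [0, -0.01, 0],
    [0, -0.005, 0],
    [0, 0, 0],
    [0, 0, 0],
    [0, 0, 0],
  ],
  turn=[0, 0, 0, 0, 0, 0, 0, 0, 0, 0, 0, 0, 0, 0],
)

```text
time_s: 23.07
eef_pos: [516.8, -151.9, 191.3]
ee_rot: [-0.556, 0.556, -0.437, 0.436]
force: [0.3, -0.4, -0.1]
grip_width: 0.998
```

Run:
```python
from h import *
plan([517,-152,190],-76.2)
im,d,T=grab('wrist','w12'); P=np.load('pics/w12.npz')['P']; grab('scene','s12'); grab('top','t12')
c=np.array([529.42,-179.49]);yaw=np.radians(13.74); ex=np.array([np.cos(yaw),np.sin(yaw)]); ey=np.array([-ex[1],ex[0]])
X=(P[...,:2]-c)@ex; Y=(P[...,:2]-c)@ey; Z=P[...,2]
near=(abs(X+5)<35)
for nm,y0 in (('ours',30),('fitted',-95)):
    g=near&(abs(Y-y0)<25)
    t=g&(Z>84)&(Z<100)
    s=g&(Z>103)
    for k,m in (('block',t),('sock',s)):
        if m.sum()>20: 
            r=cv2.minAreaRect(np.stack([X[m],Y[m]],-1).astype(np.float32)); print(nm,k,m.sum(),'z',np.round(np.percentile(Z[m],[10,50,90]),1),'rect',np.round(r[0],1),np.round(r[1],1),round(r[2],1),'mean',X[m].mean().round(1),Y[m].mean().round(1))
b=np.load('pics/s12.npz')['im']; save('s12c',cv2.resize(b[150:330,50:290],None,fx=3,fy=3,interpolation=cv2.INTER_CUBIC))
```

```text
t 23.07 pos [ 516.77 -151.87  191.3 ] yaw -76.23 tilt [-1.3e-03  7.0e-04 -1.0e+00] F [ 0.33 -0.44 -0.13] tq [-0.03 -0.09 -0.01] w 0.998 j [-0.5   0.38  1.52 -0.    1.25  0.83]
turn -0.03 offset [0.0002 0.0013 0.0002] rows 1.0
ours block 635 z [92.4 94.6 95.9] rect [-5.9 30.3] [15.8 36.1] 89.9 mean -0.4 30.4
ours sock 6139 z [264.4 270.5 276. ] rect [ 0. 30.] [27.6 50. ] 0.0 mean 6.5 29.7
fitted block 999 z [87.  94.3 95.7] rect [ -4.1 -93.9] [16.5 36.4] 89.0 mean -1.3 -91.1
fitted sock 435 z [105.9 108.9 109.9] rect [ -4.1 -94.4] [15.3 14.7] 62.2 mean -3.5 -93.4
```

View pics/w12.png

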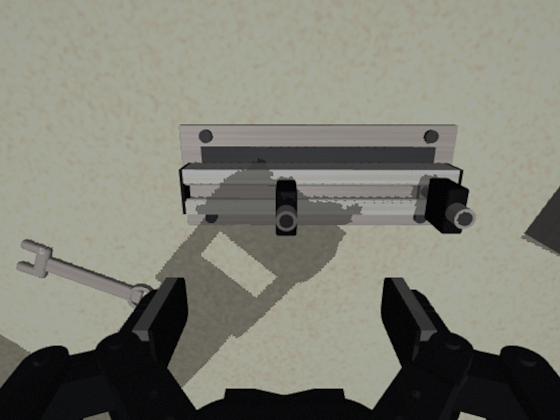

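View pics/s12c.png

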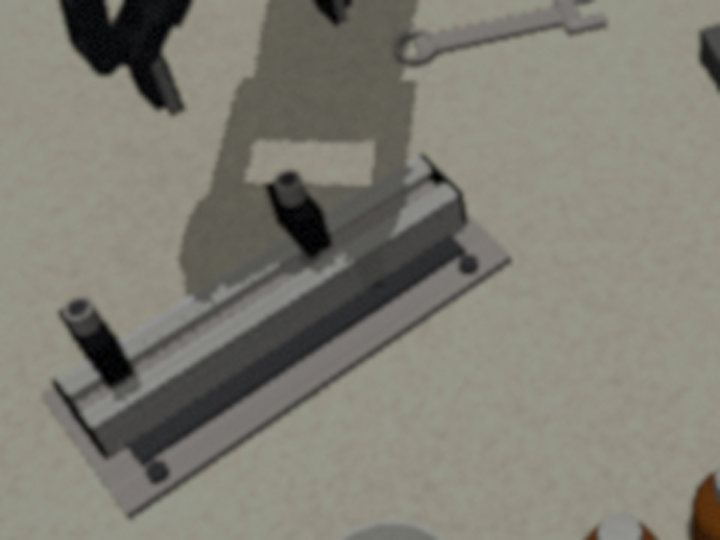

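View pics/t12.png

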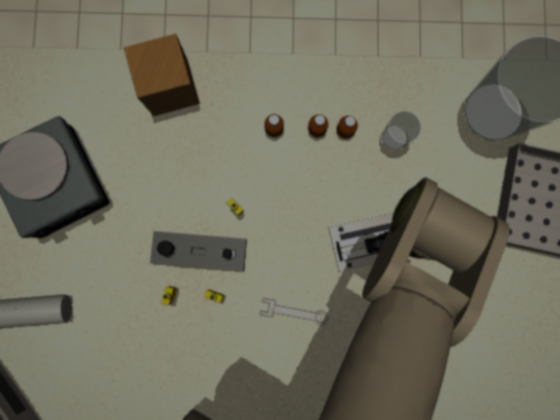

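Run:
```python
from h import *
P=np.load('pics/w12.npz')['P']
c=np.array([529.42,-179.49]);yaw=np.radians(13.74); ex=np.array([np.cos(yaw),np.sin(yaw)]); ey=np.array([-ex[1],ex[0]])
X=(P[...,:2]-c)@ex; Y=(P[...,:2]-c)@ey; Z=P[...,2]
for y0 in (30,-95):
    g=(abs(X+5)<30)&(abs(Y-y0)<25)
    b=g&(Z>93)&(Z<97); A=np.c_[X[b],Y[b],np.ones(b.sum())]; co=np.linalg.lstsq(A,Z[b],rcond=None)[0]
    s=g&(Z>107.5)&(Z<112)
    print(y0,b.sum(),'top plane slope',np.round(co[:2],3),'block mid',(X[b].min()+X[b].max())/2,'sock',s.sum(),X[s].mean(),Y[s].mean(),np.median(Z[s]))
s=ctrl.sense(); print(s['time_s'],s['force'],np.abs(s['dq']).max())
```

```text
30 522 top plane slope [-0.001 -0.006] block mid -6.05582190595413 sock 346 -5.838578981847897 30.381220614035986 109.35667312583858
-95 640 top plane slope [-0.001 -0.018] block mid -4.078499127680344 sock 357 -3.922611006809629 -94.17029125095004 109.06167875640864
23.2167 [-0.832413   -0.22638214 -0.84135194] 0.0033212909497881042
```

Upright (slope under 0.01 rad), crosswise, and at the same height as the fitted foot. Handing in.

Run:
```python
from rig import ctrl
print(ctrl.finish_job())
```

```text
the job is handed in; nothing more can be done
None
```

The rod foot is fitted in the rail and I handed the job in at about 23 s; no verdict is reported.

**What I did:** I took the black foot from the stand's middle pocket. The wrist camera put the slot 5 mm to the side of the base plate's middle line and its top about 4.5 mm above nominal. The head went into the slot at the first try with no force to feel. I pressed it down with about 10 N, which is roughly 4.9 mm of strip travel worked out from the force. I then gave it a quarter turn with almost no resistance, eased it up against the lips and let go.

**Last checks:**

| Check | Measured | Must be |
|---|---|---|
| Turn to the slot | 89.9° | 90° within 15° |
| Tilt | under 0.01 rad | under 0.12 rad |
| Position in the rail's frame (x, y) | -6, +30 mm | x within ±14, y within ±120 mm |
| Block top height in the camera | 94.6 mm (fitted foot 94.3 mm, 94.9 mm expected for a caught head) | – |

- **Strip:** I could not read its final position directly. The matching height suggests the head is caught and the strip is held at about 3 mm.
- **Forces:** the highest vertical force I read was about 10 N, with about 3 N sideways. I read them between moves, so brief peaks would not show.
- **Other things:** in the last top view the plugs, vials, beaker, spanner and yellow look-alikes were where they started. The gripper is clear, about 130 mm above its release height.

**Small disagreements:** before the grasp, the top camera and the wrist camera differed by about 3 mm on where the foot stood. The wrist camera placed the held head 0.4 to 0.8 mm off the tool's axis. I dealt with both by measuring the head against the slot in the same picture.

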